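Turn a carrier plate over on a ramp edge and seat it on locating pins

ROBOT

A 6-joint arm with a two-finger parallel gripper is mounted at the origin on a cart in front of the work surface, level with it; the furniture and walls round the work are solid. World frame = base frame: x ahead of the robot, y to its left, z up, the work surface at z = 0. Lengths are in m, angles in rad, forces in N, time in s.
With the tool pointing down it reaches from about 0.325 to 0.85 m from the base axis. Payload 4.4 kg.
Tool frame: the origin (TCP) lies at the centre of the arm's flange, where the gripper is bolted on; the fingertips stand 199 mm ahead of it and the grasp point (between the pads) lies 180 mm ahead of it; z points along the fingers, x is the direction in which the jaws open and shut, and the axes are right-handed (so a half turn about z gives the same grasp; the last joint's range is limited). The gripper opens to 94 mm and grips with 3 to 60 N. Pads are 16 mm wide; open, the fingers measure 119 mm over their backs; the gripper's body (75 mm by 177 mm) begins 78 mm behind the grasp point.
Start: joints at [1.188, 0.207, 1.542, -0, 1.393, -0.15], TCP at [0.132, 0.56, 0.405] pointing down, gripper open.
Joint ranges: [-2.73, 2.73], [-0.86, 2.22], [0.23, 2.46], [-1.11, 4.25], [0.08, 2.63], [-2.82, 2.82]. Speed limits (rad/s): [2.79, 2.79, 3.14, 3.14, 3.14, 3.14].

INTERFACE

Orientations are given as a 3x3 rotation matrix whose columns are the frame's x, y, z axes.
In Python, from rig import robot, optics gives the robot as it stands. The module is installed in compiled form; this text tells all that it offers.
- The arm moves only by the shell command python3 -m pendant 'ROWS' [FORCE]. ROWS is text: rows parted by semicolons, each of 7 numbers parted by spaces: the shift along the tool's x, y, z scaled (see below), then the turn, a rotation vector about the tool's x, y, z scaled (see below), then the closure, from -1 (fully open) to 1 (shut), so that 0 is half open. In form: tx ty tz ax ay az hand; .... A call has 1 to 8 rows; each row is the pose to reach, as a shift and turn from the pose commanded when the call began, along the tool's axes at that moment, turning the shorter way round; what a row does not reach only later rows make up. The controller multiplies each number of a shift by 300 mm and each number of a turn by 180 degrees. A row lasts 1/8 s, in which the tool goes at most 62.5 mm and 10.7 degrees, less where a joint would pass 70% of its speed; a pose out of reach is approached as far as the arm can. A call with a number of a shift or a turn outside -1 to 1 is refused whole. A call with a gripper value outside its range is refused whole. The fingers move at their own pace and stop on an object; FORCE is the grip in N (left out, the last holds). Time passes only in rows, so rows that repeat a pose let the fingers close. It gives the time, the measured TCP pose, the force and the opening at its end, in the units of the state.
- robot.read_state(): the state, without advancing time (a new reading comes with each control period).
- optics.snapshot(name): name is "side" or "top"; returns a dict with "pixels" (384x512x3 uint8, red, green, blue), "camera_matrix" (3x3 intrinsics, pixels), "extrinsics" (4x4, takes a point from camera to world coordinates). Camera axes: x right, y up, looking along -z (the intrinsics and any distortion apply to the point x, -y, -z); pixel columns grow to the right and rows downward; lengths in m; the calibration is good to about 2 mm. A picture is of the moment at which its call begins. There is no depth.
- robot.hand_in(): hands the job in, once; it reports no verdict.
Trained networks look in the newest picture that a camera, given by its name, has taken for a name from the list of things; names that differ only in an ending like _2 or _b are one class to them, and where a whole thing is asked for, a point or a joint stands for the part that bears it (a point fixed in the world has none). Each returns a list of dicts, best first, with "conf" (0 to 1); they miss things now and then, are a little off and sometimes report something else, mostly with a low value. They report only what shows in the picture. A call takes as long as a camera call. They do not tell look-alikes from the thing itself.
- optics.regions_of(camera, query): "pixels" (384x512 bool, what is visible of it).
- optics.tip_of(camera, query): "at" ([x, y, z] in m, in the coordinates of the camera as it stood for that picture, good to about 4 mm: a listed point, or the origin of a listed thing).
The state is a dict: "time": time; "q": joint angles; "dq": joint speeds; "effort": joint torques, N m; "eef_pos": TCP position; "eef_rot": TCP orientation; "wrist_force": force on the tool from outside, world axes, zero at the start; "wrist_torque": the same for the moment, N m; "gripper_width": opening from 0.0 (shut) to 1.0 (fully open).
Only numpy, scipy, OpenCV 4.12 (cv2) and the standard library are available. Lean on these libraries where they do the work, as an engineer would, in place of code of your own. Each camera call takes 0.05 s, during which the arm holds its last target.

TASK

The aluminium carrier plate lies with its pockets face down. Let it fall across the top edge of the steel turn-over ramp so that, out of your grip, it tips over that edge and comes to rest pockets up on the ramp's rubber apron; then pick it up again and set it on the locating base, shifting it about as needed until it drops flat over both pins, pockets up. Do not shove or knock over the oil block, the loupe, the blower or the wooden punch block.

Things in the scene. Friction and masses are not known exactly. Their poses are not given: they have to be found in the camera images.
- carrier: Flat aluminium carrier plate, 110 (its x) x 60 (its y) x 6 mm, 0.09 to 0.14 kg. Origin at its middle; z points out of the PLAIN face: up at the start (brass-ringed pockets underneath), down at the end. Two 12 mm through holes at (+40,+12) and (-40,-12) mm in its x, y; a half turn about z looks the same. Oil block beyond its +x end, loupe beside its +y side, 20 to 45 mm off.
- ramp: Turn-over ramp, fixed, bent steel sheet, 120 mm wide (its x) on 150 mm wide feet. Origin on the worktop under the top edge, which is a straight rounded line along its x, 145 mm up. On the -y side a sheer face drops from the edge to a flat rubber apron; on the +y side a steep ramp slopes down to y = +75 mm (foot to +90 mm).
- ramp_edge (a point): Middle of the ramp's top edge; axes as the ramp's. A plate let go level and square, its long side across the edge, 20 to 70 mm above it and its middle 15 to 35 mm out on the -y side, tips over that side and lands turned over, its middle mostly 70 to 115 mm from the sheer face, up to 0.5 rad askew.
- ramp_apron (a point): Middle of the apron's top face, 85 mm out (-y) from the sheer face. The apron is 150 mm wide, 170 mm long, level, 6 mm above the worktop, without side walls.
- base: Locating base, fixed, dark steel block 130 (its x) x 48 (its y) mm, flat top 25 mm above the worktop; foot 140 x 44. Origin on the worktop under its middle. Upright 9 mm pins at (+40,-12) and (-40,+12) mm stand 10.5 mm above the top, tips tapered. The turned plate fits either way round, middle over middle, long sides overhanging 6 mm; seated, its middle is 28 mm up.
- press: Fixed bench press, an obstacle left of the ramp: foot about 160 (x) x 110 (y) mm under its origin, with its tall head reaching 335 mm above the worktop; leave it alone, carry things over or round it.
- oil_block: Black block with four oil wells, 26 x 88 x 16 mm, loose bystander beyond one end of the plate; origin under its middle, long side along its y.
- loupe: Black eyepiece cup, 36 mm across, 30 mm high, loose bystander beside the plate; origin under its middle.
- blower: Black rubber dust blower standing upright, 50 mm across, 98 mm high, loose bystander; origin under its middle.
- die_block: Beech block with six press punches, 42 x 124 x 44 mm, loose bystander towards the back left; origin under its middle, long side along its y.
Mind the look-alikes: they are no part of the job. What is shaped like the base but yellow is not meant.

How it is judged:
On the way, in this order (a step that is already met when the one before it is completed fails the run):
1. the plate is held above the ramp's edge, plain face still up (z of carrier in the frame of ramp above 0.15 m and x of carrier in the frame of ramp between -0.08 and 0.08 m and y of carrier in the frame of ramp between -0.09 and 0.09 m and angle between carrier's own z axis and vertical below 0.85 rad and contact force between the fingers and carrier above 0.3 N), for 0.1 s.
2. the plate tips over at the ramp by itself, not touched by the gripper (angle between carrier's own z axis and vertical between 0.9 and 2.2 rad and y of carrier in the frame of ramp between -0.2 and 0.03 m and x of carrier in the frame of ramp between -0.1 and 0.1 m and contact force between the fingers and carrier below 0.05 N).
3. the plate rests pockets up on the apron, released (angle between carrier's own z axis and vertical above 3.04 rad and z of carrier in the frame of ramp between 0.006 and 0.014 m and y of carrier in the frame of ramp between -0.2 and -0.03 m and x of carrier in the frame of ramp between -0.1 and 0.1 m and linear speed of carrier below 0.02 m/s and contact force between the fingers and carrier below 0.05 N), for 0.2 s.
At the end, for the whole second after the job is handed in: The carrier plate lies pockets up, flat (within 3 degrees) on the locating base with both pins through its holes: its middle within 5 mm of the base's middle, its underside on the block (middle 26 to 30.5 mm above the worktop), lined up within 4 degrees, at rest and released (angle between carrier's own z axis and vertical above 3.09 rad and z of carrier in the frame of base between 0.026 and 0.0305 m and horizontal distance between carrier and base below 0.005 m and angle between the x axis of carrier and the x axis of base, either way round below 0.07 rad and linear speed of carrier below 0.01 m/s and contact force between the fingers and carrier below 0.05 N); the robot touches nothing.
It fails at once if the oil block is shoved more than 30 mm or tipped over (distance of oil_block from where it was at the start of the episode above 0.03 m or angle between oil_block's own z axis and vertical above 0.5 rad).
It fails at once if the loupe is shoved more than 30 mm or tipped over (distance of loupe from where it was at the start of the episode above 0.03 m or angle between loupe's own z axis and vertical above 0.5 rad).
It fails at once if the blower is shoved more than 30 mm or tipped over (distance of blower from where it was at the start of the episode above 0.03 m or angle between blower's own z axis and vertical above 0.5 rad).
It fails at once if the wooden punch block is shoved more than 30 mm or tipped over (distance of die_block from where it was at the start of the episode above 0.03 m or angle between die_block's own z axis and vertical above 0.5 rad).
It also fails if it takes over 62 s, if anything falls off the work surface, if the arm or the gripper's body presses on something with over 40 N, if the wrist force passes 120 N, or if a joint passes its speed limit or range.

## Working session

There is one attempt and no reset: what is moved stays moved. The work goes in short steps, Python scripts to look and compute and a shell command to move; the robot and the scene stay as the last step left them, time stands still between calls to the robot, and variables do not carry over. Pictures are saved under pics/ and viewed, and the job is handed in when it is done.

```bash
mkdir -p pics; ls; python3 - <<'E'
from rig import robot, optics
import cv2, numpy as np
s=robot.read_state(); print({k:np.round(v,3).tolist() for k,v in s.items()})
for n in ("side","top"):
    d=optics.snapshot(n); cv2.imwrite(f"pics/{n}0.png",d["pixels"][:,:,::-1])
    print(n,d["camera_matrix"].round(1).tolist(),d["extrinsics"].round(4).tolist(),[k for k in d])
    T=d["extrinsics"]
    for q in ["carrier","ramp","ramp_edge","ramp_apron","base","press","oil_block","loupe","blower","die_block"]:
        for r in optics.tip_of(n,q)[:3]:
            p=T[:3,:3]@np.array(r["at"])+T[:3,3]; print(n,q,round(r["conf"],2),p.round(3).tolist())
E
```

```text
pics
{'time': 0.0, 'q': [1.188, 0.207, 1.543, -0.0, 1.393, -0.15], 'dq': [-0.001, -0.0, 0.0, 0.001, -0.002, 0.001], 'effort': [-0.001, -37.087, -28.142, 0.07, 0.036, -0.0], 'eef_pos': [0.132, 0.559, 0.404], 'eef_rot': [[0.23, 0.973, -0.001], [0.973, -0.23, -0.002], [-0.002, -0.0, -1.0]], 'wrist_force': [0.18, -0.273, 0.909], 'wrist_torque': [0.061, -0.031, 0.018], 'gripper_width': 1.003}
side [[352.6, 0.0, 250.6], [0.0, 352.6, 194.2], [0.0, 0.0, 1.0]] [[0.8121, 0.1918, -0.5511, -0.1862], [-0.5833, 0.2935, -0.7574, -0.935], [0.0165, 0.9365, 0.3502, 0.5579], [0.0, 0.0, 0.0, 1.0]] ['pixels', 'camera_matrix', 'extrinsics']
side carrier 0.92 [0.506, -0.406, 0.006]
side ramp 0.92 [0.543, -0.097, 0.002]
side ramp_edge 0.95 [0.554, -0.096, 0.143]
side ramp_edge 0.72 [0.657, 0.168, -0.003]
side ramp_edge 0.29 [0.441, 0.28, 0.001]
side ramp_apron 0.65 [0.529, -0.183, 0.014]
side base 0.76 [0.439, 0.277, 0.001]
side base 0.54 [0.403, 0.454, 0.0]
side oil_block 0.66 [0.608, -0.385, 0.004]
side loupe 0.41 [0.499, -0.323, -0.001]
side blower 0.55 [0.378, -0.308, -0.001]
side die_block 0.71 [0.655, 0.168, -0.002]
side die_block 0.38 [0.497, -0.324, -0.002]
top [[396.8, 0.0, 257.2], [0.0, 396.8, 186.8], [0.0, 0.0, 1.0]] [[0.0183, 0.9874, -0.1575, 0.3018], [-0.9996, 0.0145, -0.0253, -0.01], [-0.0227, 0.1579, 0.9872, 1.354], [0.0, 0.0, 0.0, 1.0]] ['pixels', 'camera_matrix', 'extrinsics']
top carrier 0.93 [0.503, -0.407, 0.0]
top ramp 0.91 [0.55, -0.1, 0.003]
top ramp_edge 0.96 [0.545, -0.098, 0.146]
top ramp_apron 0.97 [0.529, -0.176, 0.007]
top base 0.88 [0.401, 0.461, 0.001]
top base 0.6 [0.441, 0.279, -0.002]
top oil_block 0.46 [0.605, -0.393, 0.003]
top loupe 0.59 [0.498, -0.323, 0.003]
top blower 0.47 [0.38, -0.307, -0.002]
```

View pics/side0.png

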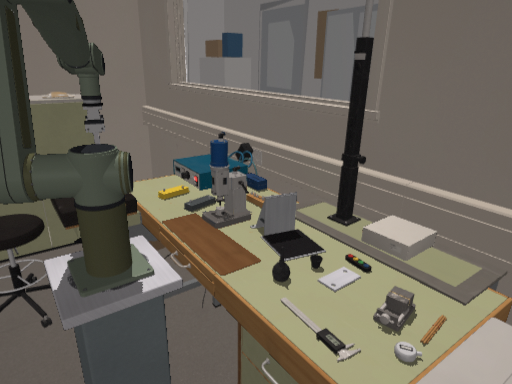

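View pics/top0.png

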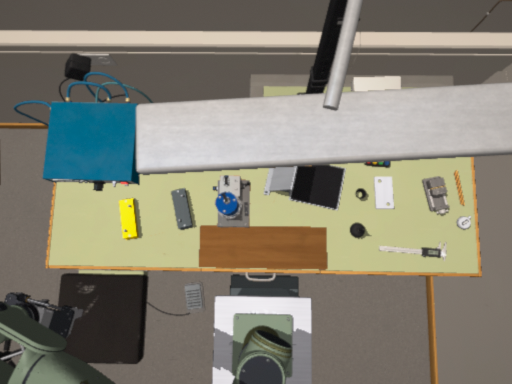

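The side view shows the white carrier at (340,279), the ramp with its black apron at (285,230), the dark base at (200,202) and the yellow look-alike at (174,192). In the top view they are at (384,192), (310,185), (182,209) and (128,218). The real base is therefore near (0.44, 0.278). Next I'll measure the poses properly.

```bash
cat > h.py <<'E'
from rig import robot, optics
import cv2, numpy as np
def snap(n,name=None):
    d=optics.snapshot(n)
    if name: cv2.imwrite(f"pics/{name}.png",d["pixels"][:,:,::-1])
    return d
def bp(d,uv,z):
    uv=np.atleast_2d(np.array(uv,float)); K=d["camera_matrix"];T=d["extrinsics"]
    x=(uv[:,0]-K[0,2])/K[0,0]; y=(uv[:,1]-K[1,2])/K[1,1]
    r=np.c_[x,-y,-np.ones(len(x))]@T[:3,:3].T; c=T[:3,3]
    return c+r*((z-c[2])/r[:,2])[:,None]
def pj(d,P):
    P=np.atleast_2d(P);K=d["camera_matrix"];T=d["extrinsics"]
    c=(P-T[:3,3])@T[:3,:3]
    return np.c_[K[0,0]*c[:,0]/-c[:,2]+K[0,2],K[1,1]*-c[:,1]/-c[:,2]+K[1,2]]
def crop(d,name,box,s):
    x0,y0,x1,y1=box
    im=cv2.resize(d["pixels"][y0:y1,x0:x1,::-1],None,fx=s,fy=s,interpolation=cv2.INTER_CUBIC)
    cv2.imwrite(f"pics/{name}.png",im)
def rect(d,mask,z):
    # outline of mask -> world plane z -> min area rect
    c=max(cv2.findContours(mask.astype(np.uint8),cv2.RETR_EXTERNAL,cv2.CHAIN_APPROX_NONE)[0],key=len)[:,0]
    w=bp(d,c,z)[:,:2]
    (cx,cy),(a,b),ang=cv2.minAreaRect((w*1000).astype(np.float32))
    if a<b: a,b,ang=b,a,ang+90
    ys,xs=np.nonzero(mask); m=bp(d,np.c_[xs,ys],z)[:,:2]; C=np.cov(m.T); ev,V=np.linalg.eigh(C); v=V[:,1]
    return dict(mid=(cx,cy),size=(a,b),ang=(ang+90)%180-90,cen=(m.mean(0)*1000).round(1),pca=(np.degrees(np.arctan2(v[1],v[0]))+90)%180-90,n=len(xs))
E
python3 - <<'E'
from h import *
for n in ("side","top"):
    d=snap(n)
    for q,z in (("carrier",.006),("base",.025),("press",0),("ramp",.006)):
        for r in optics.regions_of(n,q)[:3]:
            print(n,q,round(r["conf"],2),{k:np.round(v,1).tolist() for k,v in rect(d,r["pixels"],z).items()})
    if n=="top":
        crop(d,"t_l",(110,150,270,270),5); crop(d,"t_r",(250,140,410,260),5)
    else:
        crop(d,"s_l",(150,140,260,230),7); crop(d,"s_r",(240,185,400,305),5)
E
```

```text
side carrier 0.77 {'mid': [500.3, -409.5], 'size': [118.1, 64.4], 'ang': 3.7, 'cen': [497.3, -410.0], 'pca': 6.2, 'n': 559}
side base 0.64 {'mid': [387.5, 424.9], 'size': [156.3, 118.5], 'ang': 1.0, 'cen': [383.9, 424.1], 'pca': 26.5, 'n': 281}
side base 0.62 {'mid': [419.7, 254.3], 'size': [164.5, 92.5], 'ang': 12.1, 'cen': [416.7, 250.8], 'pca': 25.3, 'n': 295}
side base 0.29 {'mid': [397.7, -283.9], 'size': [177.6, 46.5], 'ang': 48.5, 'cen': [378.1, -306.9], 'pca': 47.7, 'n': 347}
side ramp 0.95 {'mid': [618.4, -18.3], 'size': [589.7, 223.2], 'ang': 56.9, 'cen': [592.5, -71.3], 'pca': 56.1, 'n': 2528}
top carrier 0.94 {'mid': [505.5, -405.0], 'size': [110.2, 64.1], 'ang': 0.9, 'cen': [504.4, -405.7], 'pca': 1.1, 'n': 605}
top base 0.94 {'mid': [399.4, 456.3], 'size': [137.7, 53.1], 'ang': 10.2, 'cen': [399.3, 455.9], 'pca': 10.5, 'n': 625}
top base 0.58 {'mid': [435.5, 277.7], 'size': [139.2, 52.7], 'ang': 13.8, 'cen': [435.1, 277.3], 'pca': 14.2, 'n': 617}
top ramp 0.82 {'mid': [539.7, -137.1], 'size': [264.0, 151.1], 'ang': 79.1, 'cen': [530.4, -150.7], 'pca': 85.3, 'n': 2691}
```

View pics/t_l.png

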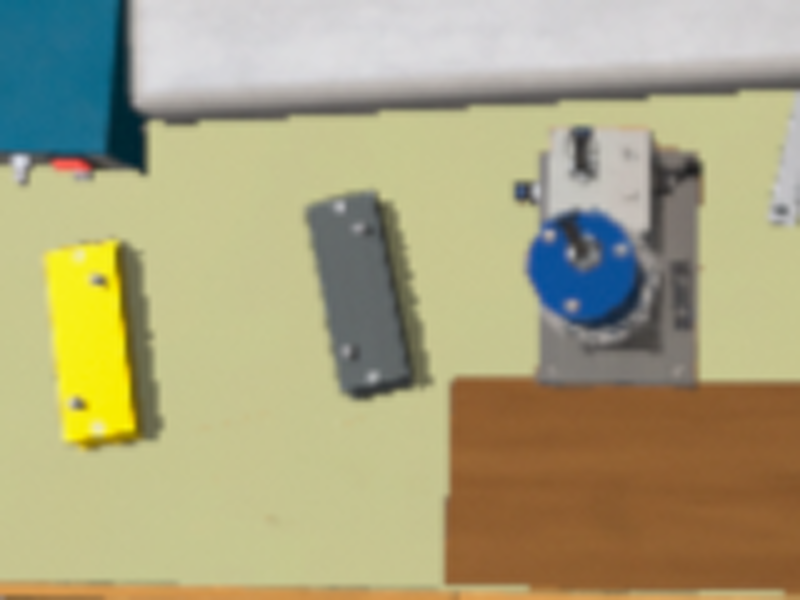

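View pics/t_r.png

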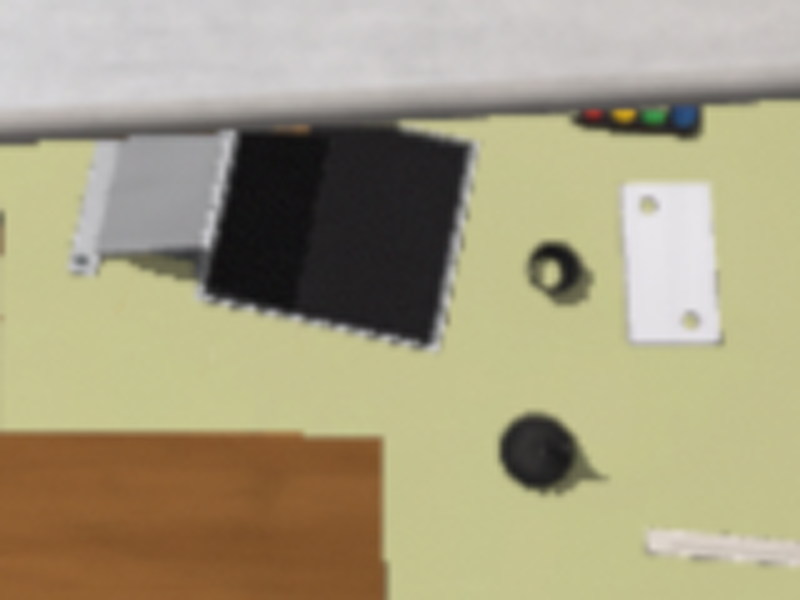

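View pics/s_l.png

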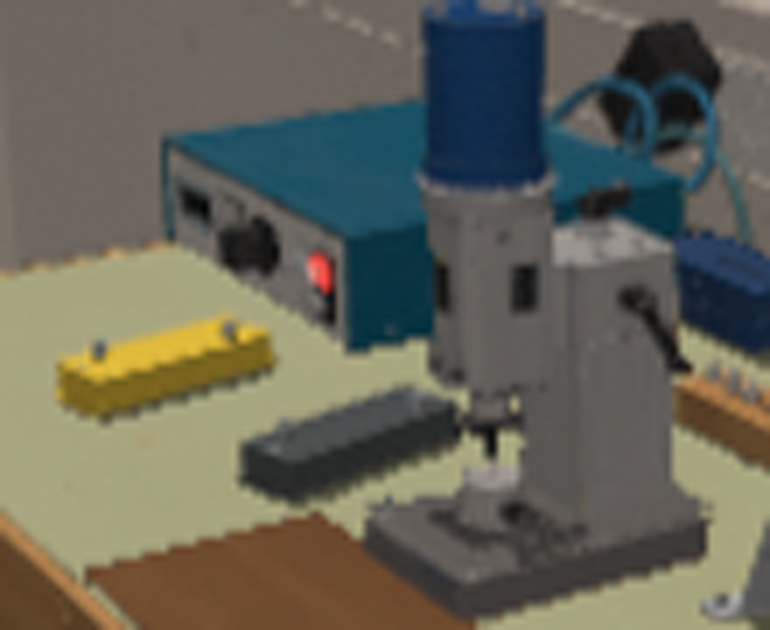

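View pics/s_r.png

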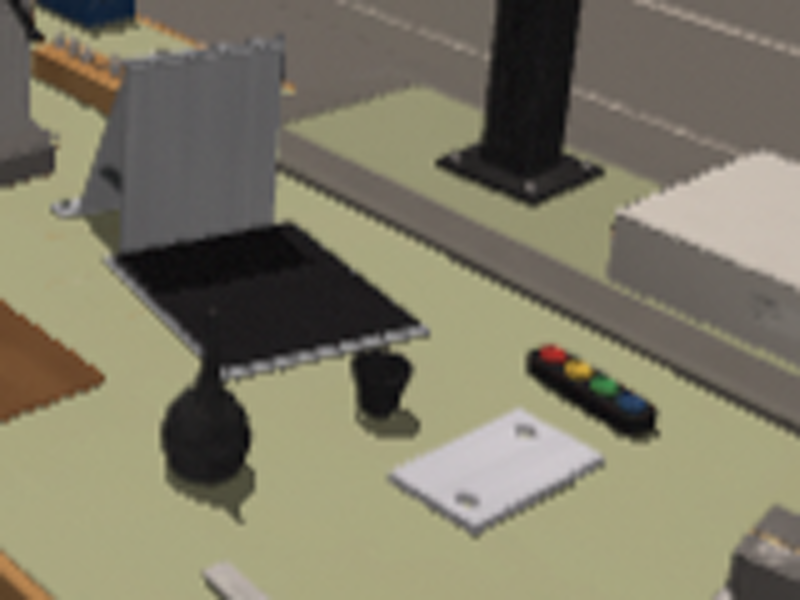

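The crops show the pins of the dark base at about (182,196) and (180,220) in the top view. The carrier corners sit at about (374,177), (392,177), (394,208) and (376,208). The outer apron corners are at (345,169) and (337,209). Next I'll turn these into poses.

```bash
python3 - <<'E'
from h import *
d=snap("top"); s=snap("side")
f=lambda p,o,k:(np.array(p,float)/k+np.array(o))
def A(a,b): v=b-a; return np.degrees(np.arctan2(v[1],v[0])),np.linalg.norm(v[:2])*1000
T=(250,140);L=(110,150)
# carrier top face z=.006
c=bp(d,f([(624,184),(710,183),(720,341),(631,342)],T,5)-.0,.006); print("car",c.round(4).tolist(),c.mean(0).round(4),A(c[3],c[0]),A(c[2],c[1]),A(c[0],c[1]))
h=bp(d,f([(648,204),(690,320)],T,5),.006); print("holes",h.round(4).tolist(),A(h[1],h[0]),h.mean(0))
S=(240,185)
cs=bp(s,f([(390,477),(520,409),(604,461),(477,531)],S,5),.006); print("car side",cs.round(4).tolist(),cs.mean(0).round(4),A(cs[0],cs[1]),A(cs[3],cs[2]),A(cs[3],cs[0]))
# apron
a=bp(d,f([(475,145),(437,345)],T,5),.006); print("apron outer",a.round(4).tolist(),A(a[1],a[0]))
e=bp(d,f([(234,132),(205,297)],T,5),.145); print("edge",e.round(4).tolist(),A(e[1],e[0]))
ea=bp(s,f([(120,62),(283,40)],S,5),.145); print("edge side",ea.round(4).tolist(),ea.mean(0),A(ea[0],ea[1]))
aa=bp(s,f([(108,260),(222,375),(428,330),(292,222)],S,5),.006); print("apron side",aa.round(4).tolist(),aa.mean(0),A(aa[1],aa[2]),A(aa[0],aa[1]))
b=bp(d,f([(361,226),(348,350)],L,5),.0355); print("pins",b.round(4).tolist(),b.mean(0),A(b[1],b[0]))
b=bp(s,f([(285,428),(413,392)],(150,140),7),.0355); print("pins side",b.round(4).tolist(),b.mean(0),A(b[0],b[1]))
b=bp(d,f([(308,210),(375,192),(412,383),(350,395)],L,5),.025); print("base",b.round(4).tolist(),b.mean(0),A(b[3],b[0]),A(b[2],b[1]))
p=bp(d,f([(540,380),(697,383),(540,150)],L,5),.0); print("press foot",p.round(3).tolist())
E
```

```text
car [[0.5574, -0.3782, 0.006], [0.5589, -0.4368, 0.006], [0.4502, -0.4397, 0.006], [0.4486, -0.3799, 0.006]] [ 0.5038 -0.4087  0.006 ] (np.float64(0.8647849348672599), np.float64(108.85031993563842)) (np.float64(1.5372942440883286), np.float64(108.76588452327779)) (np.float64(-88.51232359636128), np.float64(58.60833094906309))
holes [[0.5437, -0.3942, 0.006], [0.4642, -0.4201, 0.006]] (np.float64(18.03558631560903), np.float64(83.61827640674412)) [ 0.50394352 -0.40712216  0.006     ]
car side [[0.4455, -0.3849, 0.006], [0.5582, -0.3793, 0.006], [0.5551, -0.4412, 0.006], [0.4476, -0.4448, 0.006]] [ 0.5016 -0.4125  0.006 ] (np.float64(2.87517964448004), np.float64(112.84074825713643)) (np.float64(1.932037460779234), np.float64(107.57358879319894)) (np.float64(92.00898763975343), np.float64(59.938986262001926))
apron outer [[0.5833, -0.2769, 0.006], [0.4444, -0.249, 0.006]] (np.float64(-11.37903413406892), np.float64(141.673365039419))
edge [[0.5605, -0.1007, 0.145], [0.457, -0.0832, 0.145]] (np.float64(-9.580667796006328), np.float64(104.96161135400062))
edge side [[0.4826, -0.0904, 0.
[... 374 characters left out ...]
87142), np.float64(159.54975697274656))
pins [[0.4797, 0.2761, 0.0355], [0.3961, 0.2808, 0.0355]] [0.43790013 0.27842812 0.0355    ] (np.float64(-3.2058070824563156), np.float64(83.70578918927619))
pins side [[0.3893, 0.2612, 0.0355], [0.4785, 0.2718, 0.0355]] [0.43389948 0.26651939 0.0355    ] (np.float64(6.805889020229839), np.float64(89.75034330403193))
base [[0.4915, 0.3151, 0.025], [0.5046, 0.2699, 0.025], [0.3755, 0.2389, 0.025], [0.3668, 0.2803, 0.025]] [0.43459992 0.27604829 0.025     ] (np.float64(15.614546048093601), np.float64(129.5413567348667)) (np.float64(13.508100255172291), np.float64(132.77972440569405))
press foot [[0.38, 0.156, 0.0], [0.38, 0.049, 0.0], [0.54, 0.161, 0.0]]
```

```bash
cat > g.py <<'E'
# usage: python3 g.py x y z yaw_deg [from: x y z yaw]; prints scaled tool-frame row; tool assumed to be levelled vertical-down at target
import sys,numpy as np
from scipy.spatial.transform import Rotation as Ro
from rig import robot
def Rd(y): y=np.radians(y);c,s=np.cos(y),np.sin(y); return np.array([[c,s,0],[s,-c,0],[0,0,-1.]])
a=[float(v) for v in sys.argv[1:]]
st=robot.read_state(); p,R=np.array(st["eef_pos"]),np.array(st["eef_rot"])
if len(a)>4: p,R=np.array(a[4:7]),Rd(a[7])
print("now",st["time"],p.round(4),"yaw",round(np.degrees(np.arctan2(R[1,0],R[0,0])),2),"q",np.round(st["q"],2))
d=R.T@(np.array(a[:3])-p); w=Ro.from_matrix(R.T@Rd(a[3])).as_rotvec()
print(*(d/.3).round(4),*(w/np.pi).round(4),"dist",np.linalg.norm(d).round(3),"deg",np.degrees(np.linalg.norm(w)).round(1),"rows",max(np.linalg.norm(d)/.0625,np.degrees(np.linalg.norm(w))/10.7).round(1))
E
python3 g.py .27 .34 .54 38
```

```text
now 1.7 [0.1321 0.5596 0.4046] yaw 76.72 q [ 1.19  0.21  1.54  0.    1.39 -0.15]
-0.6069 0.6155 -0.4512 -0.0 0.0 0.2151 dist 0.293 deg 38.7 rows 4.7
```

```bash
python3 -m pendant '-0.607 0.616 -0.45 0 0 0.215 -1; -0.607 0.616 -0.45 0 0 0.215 -1; -0.607 0.616 -0.45 0 0 0.215 -1; -0.607 0.616 -0.45 0 0 0.215 -1; -0.607 0.616 -0.45 0 0 0.215 -1'; python3 g.py .42 .10 .56 0
```

```text
time: 2.33
eef_pos: [0.2708, 0.3381, 0.5415]
eef_rot: [[0.789, 0.614, 0.002], [0.614, -0.789, 0.002], [0.003, 0.0, -1.0]]
wrist_force: [0.2, 0.7, -0.2]
gripper_width: 1.0
now 2.325 [0.2708 0.3381 0.5415] yaw 37.91 q [ 0.7  -0.18  1.66 -0.    1.66  0.03]
-0.0951 0.9318 -0.0616 -0.0002 -0.0009 0.2106 dist 0.282 deg 37.9 rows 4.5
```

```bash
python3 -m pendant '-0.095 0.93 -0.06 0 0 0.21 -1; -0.095 0.93 -0.06 0 0 0.21 -1; -0.095 0.93 -0.06 0 0 0.21 -1; -0.095 0.93 -0.06 0 0 0.21 -1; -0.095 0.93 -0.06 0 0 0.21 -1'; python3 g.py .47 -.17 .50 -50
```

```text
time: 2.95
eef_pos: [0.4205, 0.1, 0.5579]
eef_rot: [[1.0, -0.0, 0.001], [-0.0, -1.0, -0.0], [0.001, 0.0, -1.0]]
wrist_force: [-0.3, 0.1, 0.9]
gripper_width: 0.999
now 2.95 [0.4205 0.1    0.5579] yaw -0.02 q [ 0.03 -0.19  1.63 -0.    1.7   0.03]
0.165 0.8998 0.1935 0.0 -0.0003 0.2777 dist 0.281 deg 50.0 rows 4.7
```

```bash
python3 g.py .5035 -.4075 .30 -88.7 .47 -.17 .50 -50
```

```text
now 2.95 [ 0.47 -0.17  0.5 ] yaw -50.0 q [ 0.03 -0.19  1.63 -0.    1.7   0.03]
0.6782 0.4233 0.6667 0.0 0.0 0.215 dist 0.312 deg 38.7 rows 5.0
```

```bash
python3 -m pendant '0.165 0.9 0.193 0 0 0.278 -0.6; 0.165 0.9 0.193 0 0 0.278 -0.6; 0.165 0.9 0.193 0 0 0.278 -0.6; 0.165 0.9 0.193 0 0 0.278 -0.6; 0.165 0.9 0.193 0 0 0.278 -0.6'; python3 -m pendant '0.678 0.423 0.667 0 0 0.215 -0.6; 0.678 0.423 0.667 0 0 0.215 -0.6; 0.678 0.423 0.667 0 0 0.215 -0.6; 0.678 0.423 0.667 0 0 0.215 -0.6; 0.678 0.423 0.667 0 0 0.215 -0.6; 0.678 0.423 0.667 0 0 0.215 -0.6'; python3 - <<'E'
from h import *
d=snap("top"); crop(d,"t2",(330,130,450,250),5)
d=snap("side"); crop(d,"s2",(270,160,430,320),4)
E
python3 g.py .5035 -.4075 .202 -88.7
```

```text
time: 3.58
eef_pos: [0.4699, -0.1701, 0.4987]
eef_rot: [[0.639, -0.769, -0.001], [-0.769, -0.639, 0.0], [-0.001, 0.001, -1.0]]
wrist_force: [-0.2, -0.4, 0.0]
gripper_width: 0.799
time: 4.32
eef_pos: [0.5026, -0.4062, 0.2927]
eef_rot: [[0.022, -1.0, -0.008], [-1.0, -0.022, 0.008], [-0.008, 0.008, -1.0]]
wrist_force: [-1.3, 1.4, 0.7]
gripper_width: 0.801
now 4.425 [ 0.5042 -0.4045  0.2989] yaw -88.57 q [-0.81  0.45  1.45  0.    1.24  0.74]
0.0106 0.0021 0.3229 0.0003 0.0006 0.0007 dist 0.097 deg 0.2 rows 1.6
```

View quickly.

View pics/s2.png

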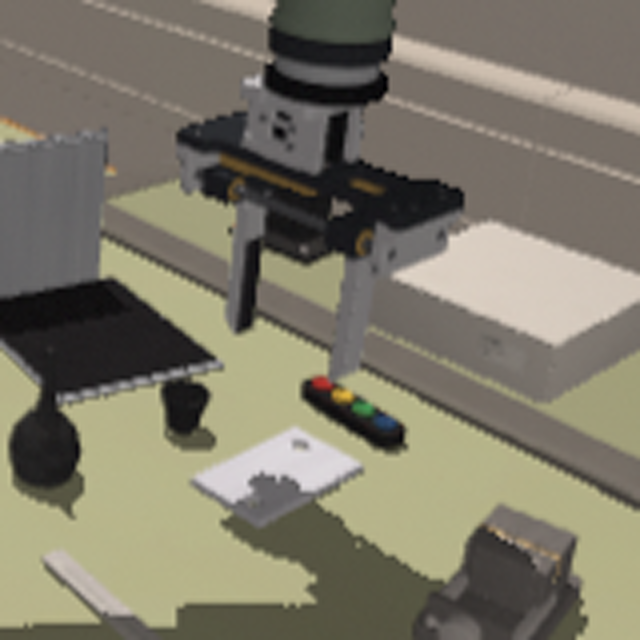

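View pics/t2.png

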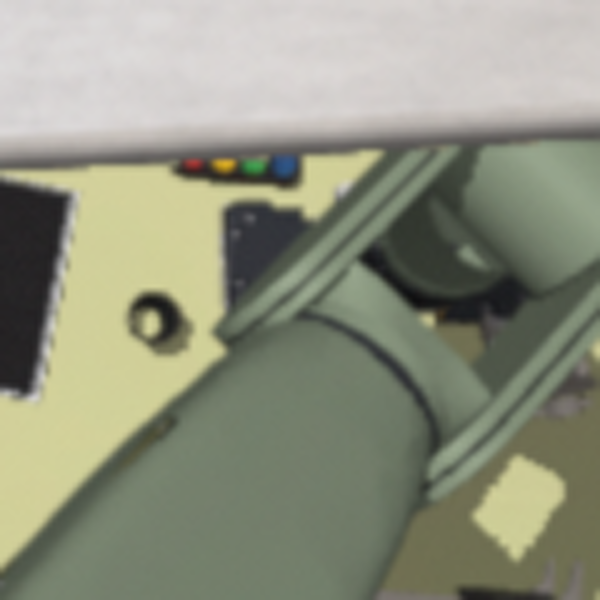

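The open fingers hang above the plate with clearance to the loupe (side crop (185,405)) and the oil block (350,410). I'll descend and grip.

```bash
python3 -m pendant '0.01 0.002 0.2 0 0 0 -0.6; 0.01 0.002 0.323 0 0 0 -0.6; 0.01 0.002 0.323 0 0 0 -0.6; 0.01 0.002 0.323 0 0 0 0.6; 0.01 0.002 0.323 0 0 0 0.6; 0.01 0.002 0.323 0 0 0 0.6; 0.01 0.002 0.323 0 0 0 0.6; 0.01 0.002 0.323 0 0 0 0.6' 20; python3 g.py .5035 -.4075 .39 -88.7
```

```text
time: 5.42
eef_pos: [0.5047, -0.4078, 0.2055]
eef_rot: [[0.026, -1.0, 0.003], [-1.0, -0.026, -0.002], [0.002, -0.003, -1.0]]
wrist_force: [-0.4, 2.2, 5.5]
gripper_width: 0.304
now 5.425 [ 0.5047 -0.4078  0.2055] yaw -88.53 q [-0.81  0.57  1.49  0.    1.08  0.73]
-0.0001 0.0023 -0.6149 -0.0009 -0.0005 0.001 dist 0.184 deg 0.3 rows 3.0
```

```bash
python3 - <<'E'
from h import *
d=snap("side"); crop(d,"s3",(300,220,420,310),6)
E
```

```text
(no output)
```

View pics/s3.png

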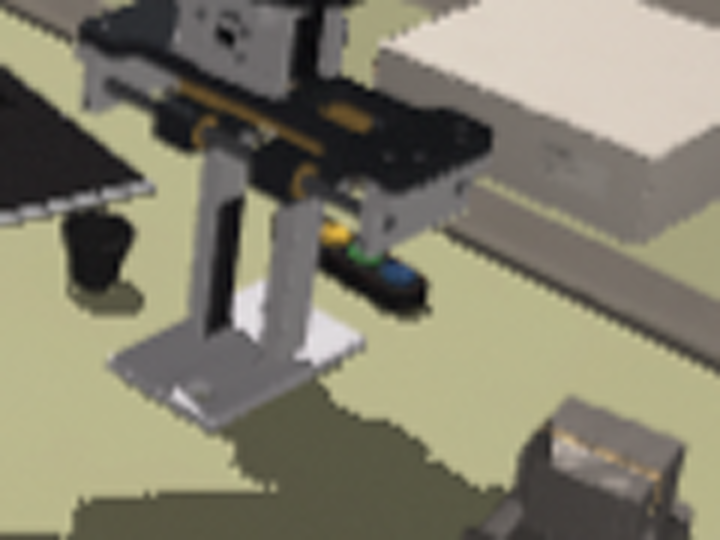

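The fingers closed on top of the plate because I shut them before the descent had finished. I'll lift a little, reopen, go lower and close again.

```bash
python3 -m pendant '0 0 -0.05 0 0 0 -0.6; 0 0 -0.05 0 0 0 -0.6; 0 0 -0.05 0 0 0 -0.6; 0 0 -0.05 0 0 0 -0.6; 0 0 0.008 0 0 0 -0.6; 0 0 0.008 0 0 0 -0.6; 0 0 0.008 0 0 0 -0.6;0 0 0.008 0 0 0 -0.6' 20; python3 - <<'E'
from h import *
d=snap("side"); crop(d,"s4",(300,220,420,310),6)
E
```

```text
time: 6.48
eef_pos: [0.5036, -0.4073, 0.1996]
eef_rot: [[0.026, -1.0, -0.001], [-1.0, -0.026, 0.001], [-0.001, 0.001, -1.0]]
wrist_force: [0.3, -1.4, 0.5]
gripper_width: 0.797
```

View pics/s4.png

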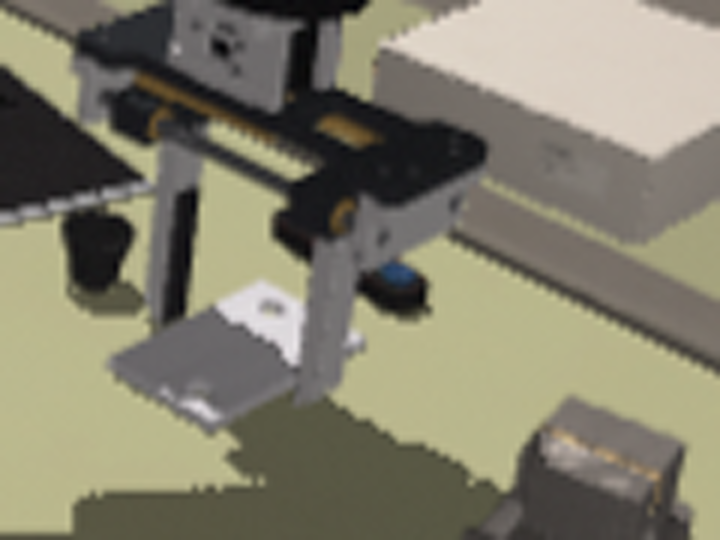

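The fingers now straddle the plate near its middle. Closing.

```bash
python3 -m pendant '0 0 0 0 0 0 0.6; 0 0 0 0 0 0 0.6; 0 0 0 0 0 0 0.6; 0 0 0 0 0 0 0.6' 20; python3 g.py .5035 -.4075 .42 -88.7
```

```text
time: 7.02
eef_pos: [0.5036, -0.4073, 0.2]
eef_rot: [[0.026, -1.0, -0.001], [-1.0, -0.026, 0.001], [-0.001, 0.001, -1.0]]
wrist_force: [-0.6, 0.1, -0.9]
gripper_width: 0.637
now 7.025 [ 0.5036 -0.4073  0.2   ] yaw -88.52 q [-0.81  0.58  1.49  0.    1.07  0.73]
0.0001 0.0009 -0.7334 0.0002 0.0002 0.001 dist 0.22 deg 0.2 rows 3.5
```

```bash
python3 -m pendant '0 0 -0.2 0 0 0 0.6; 0 0 -0.4 0 0 0 0.6; 0 0 -0.6 0 0 0 0.6; 0 0 -0.733 0 0 0 0.6; 0 0 -0.733 0 0 0 0.6'; python3 g.py .541 -.1245 .40 -12
```

```text
time: 7.65
eef_pos: [0.5045, -0.4081, 0.4256]
eef_rot: [[0.026, -1.0, 0.007], [-1.0, -0.026, -0.007], [0.007, -0.007, -1.0]]
wrist_force: [0.3, -0.4, -0.9]
gripper_width: 0.631
now 7.65 [ 0.5045 -0.4081  0.4256] yaw -88.52 q [-0.81  0.34  1.32  0.    1.46  0.73]
-0.9426 -0.1457 0.0793 -0.0002 -0.0034 -0.4251 dist 0.287 deg 76.5 rows 7.2
```

```bash
python3 -m pendant '-0.942 -0.143 0.067 0 0 -0.425 0.6; -0.942 -0.143 0.067 0 0 -0.425 0.6; -0.942 -0.143 0.067 0 0 -0.425 0.6; -0.942 -0.143 0.067 0 0 -0.425 0.6; -0.942 -0.143 0.067 0 0 -0.425 0.6; -0.942 -0.143 0.067 0 0 -0.425 0.6; -0.942 -0.143 0.067 0 0 -0.425 0.6; -0.942 -0.143 0.067 0 0 -0.425 0.6'; python3 - <<'E'
from h import *
d=snap("side"); crop(d,"s5",(200,100,360,240),5)
d=snap("top"); crop(d,"t5",(230,130,390,250),5)
for q in ("carrier","ramp_edge"):
  for n in("side","top"):
    T=(d if n=="top" else snap("side"))["extrinsics"]
    for r in optics.tip_of(n,q)[:2]: print(q,n,round(r["conf"],2),(T[:3,:3]@np.array(r["at"])+T[:3,3]).round(3))
E
python3 g.py .541 -.1245 .387 -12
```

```text
time: 8.65
eef_pos: [0.5388, -0.1234, 0.3977]
eef_rot: [[0.978, -0.209, -0.004], [-0.209, -0.978, 0.002], [-0.004, -0.001, -1.0]]
wrist_force: [-0.4, -1.3, -1.6]
gripper_width: 0.636
carrier side 0.76 [ 0.543 -0.123  0.204]
carrier side 0.69 [ 0.545 -0.097  0.005]
carrier top 0.41 [ 0.538 -0.126  0.201]
ramp_edge side 0.97 [ 0.549 -0.097  0.143]
ramp_edge top 0.7 [ 0.375 -0.309 -0.006]
ramp_edge top 0.56 [ 0.544 -0.097  0.143]
now 9.05 [ 0.5394 -0.1241  0.4001] yaw -12.08 q [-0.38  0.16  1.6  -0.    1.38 -0.17]
0.0056 0.0002 0.0437 0.0 0.0 -0.0004 dist 0.013 deg 0.1 rows 0.2
```

View pics/s5.png

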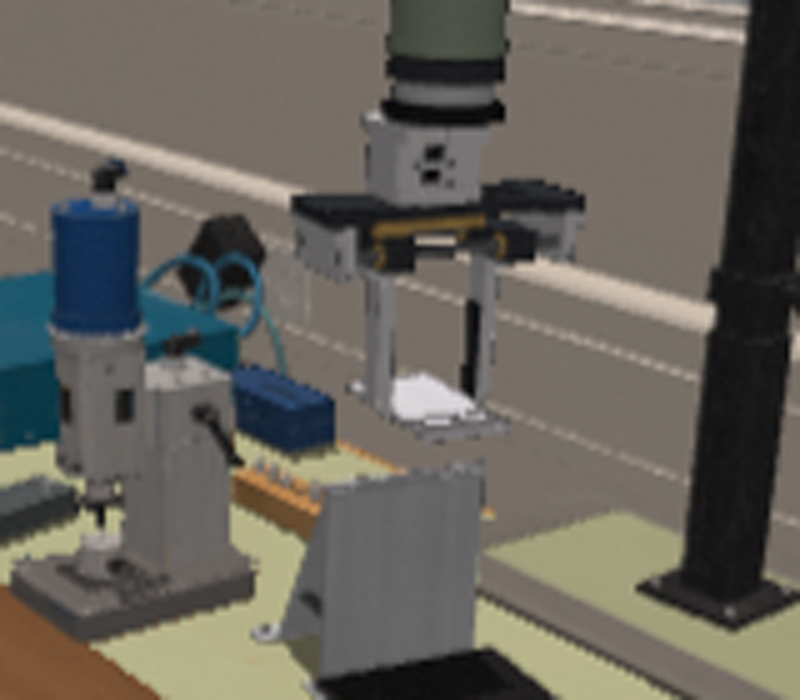

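View pics/t5.png

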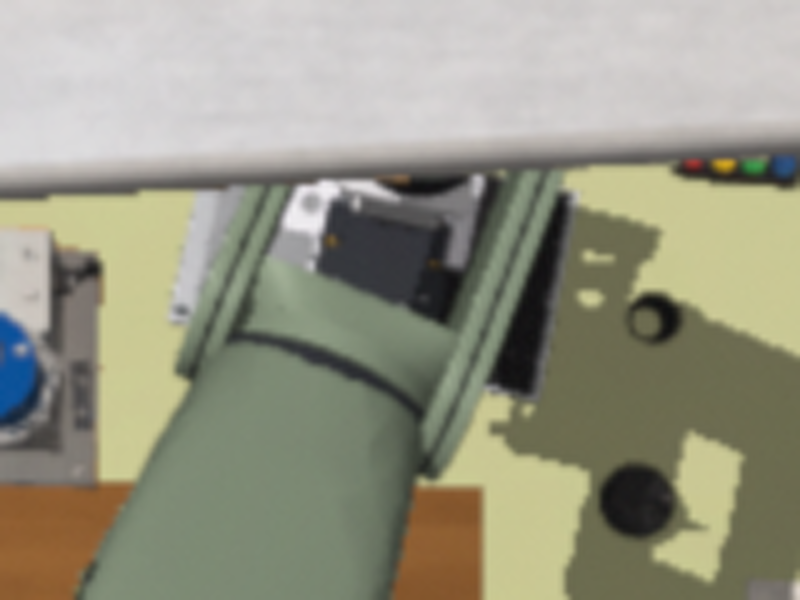

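The plate hangs square across the edge (side crop (435,400)). Its middle is about 27 mm out on the apron side and about 55 mm above the edge. I'll lower it slightly and let go.

```bash
python3 -m pendant '0 0 0.04 0 0 0 0.6; 0 0 0.04 0 0 0 0.6; 0 0 0.04 0 0 0 0.6; 0 0 0.04 0 0 0 -1; 0 0 0.04 0 0 0 -1; 0 0 0.04 0 0 0 -1; 0 0 0.04 0 0 0 -1; 0 0 0.04 0 0 0 -1'; python3 - <<'E'
from h import *
d=snap("side","s6f"); crop(d,"s6",(220,140,380,260),5)
E
```

```text
time: 10.05
eef_pos: [0.5394, -0.1239, 0.3882]
eef_rot: [[0.978, -0.208, 0.0], [-0.208, -0.978, -0.0], [0.0, 0.0, -1.0]]
wrist_force: [0.0, 0.2, 0.1]
gripper_width: 1.002
```

View pics/s6.png

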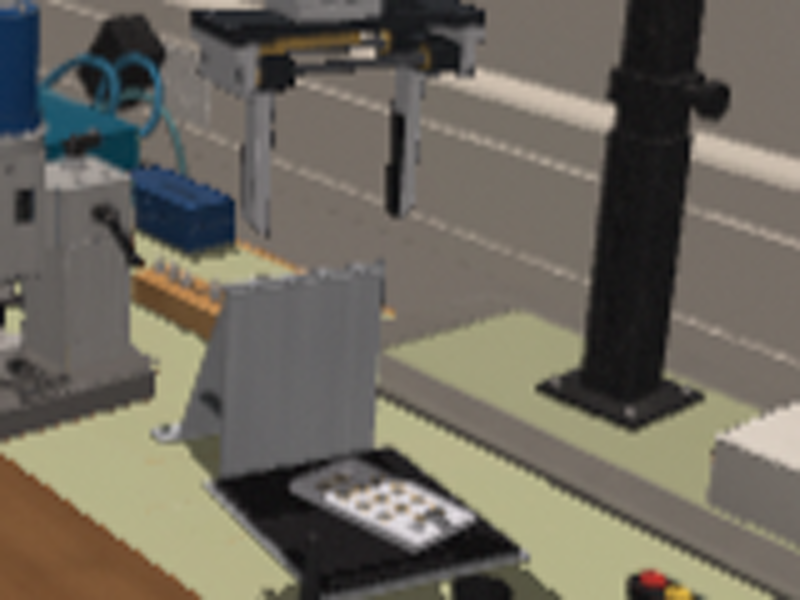

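It tipped over and landed pockets up on the apron (side crop (390,505)). I'll move the arm out of the way to get a top-view measurement.

```bash
python3 g.py .45 .08 .56 -12
```

```text
now 10.1 [ 0.5394 -0.1239  0.3882] yaw -12.02 q [-0.38  0.18  1.61  0.    1.35 -0.17]
-0.433 -0.6027 -0.5728 0.0 -0.0 -0.0001 dist 0.281 deg 0.0 rows 4.5
```

```bash
python3 -m pendant '0 0 -0.2 0 0 0 -1; 0 0 -0.4 0 0 0 -1; -0.43 -0.6 -0.57 0 0 0 -1; -0.43 -0.6 -0.57 0 0 0 -1; -0.43 -0.6 -0.57 0 0 0 -1; -0.43 -0.6 -0.57 0 0 0 -1'; python3 - <<'E'
from h import *
for n in ("side","top"):
    d=snap(n)
    crop(d,n[0]+"7",(250,150,370,240) if n=="top" else (250,205,340,275),6 if n=="top" else 8)
    for r in optics.regions_of(n,"carrier")[:2]: print(n,round(r["conf"],2),{k:np.round(v,1).tolist() for k,v in rect(d,r["pixels"],.012).items()})
    T=d["extrinsics"]
    for r in optics.tip_of(n,"carrier")[:2]: print(n,round(r["conf"],2),(T[:3,:3]@np.array(r["at"])+T[:3,3]).round(3))
E
```

```text
time: 10.85
eef_pos: [0.4493, 0.081, 0.5603]
eef_rot: [[0.978, -0.207, 0.002], [-0.207, -0.978, 0.0], [0.002, -0.001, -1.0]]
wrist_force: [-0.6, -0.0, 0.2]
gripper_width: 0.999
side 0.55 {'mid': [544.6, -187.7], 'size': [114.1, 66.8], 'ang': -83.7, 'cen': [544.6, -189.0], 'pca': -85.6, 'n': 325}
side 0.6 [ 0.553 -0.181  0.013]
top 0.68 {'mid': [549.1, -181.5], 'size': [111.4, 60.4], 'ang': -86.4, 'cen': [549.3, -181.0], 'pca': -86.5, 'n': 552}
top 0.66 [ 0.548 -0.182  0.005]
```

View pics/s7.png

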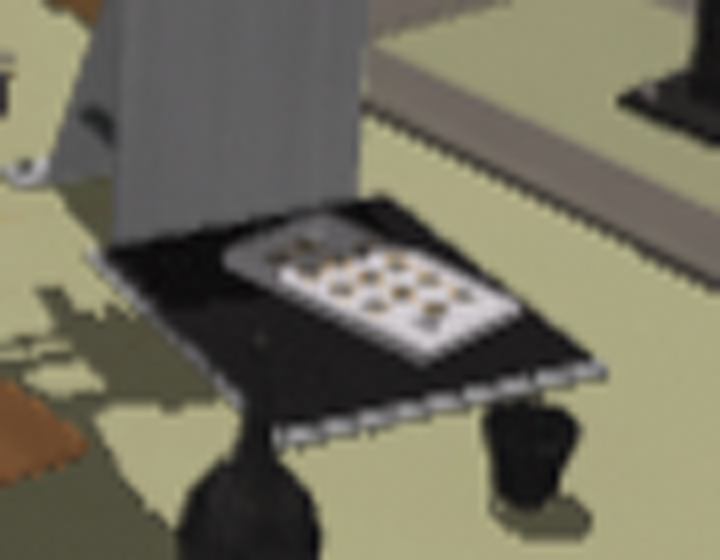

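View pics/t7.png

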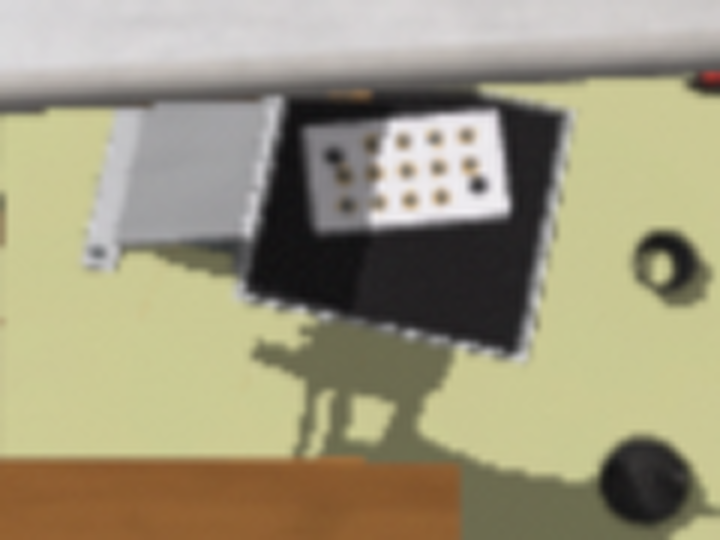

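The plate lies at about crop (406,170), pockets up, clear of the sheer face. I'll cross-check its pose from the holes and the corners.

```bash
python3 - <<'E'
from h import *
d=snap("top")
f=lambda p:np.array(p,float)/6+np.array((250,150))
h=bp(d,f([(334,156),(478,185)]),.012); print(h.round(4).tolist(),h.mean(0).round(4)); v=h[0]-h[1]; print(np.degrees(np.arctan2(v[1],v[0])),np.hypot(*v[:2]))
c=bp(d,f([(303,127),(499,110),(511,215),(316,235)]),.012); print(c.mean(0).round(4)); v=c[0]-c[1];w=c[3]-c[2]; print([np.degrees(np.arctan2(k[1],k[0])) for k in(v,w)])
E
python3 g.py .549 -.1815 .34 3.5
```

```text
[[0.5557, -0.1411, 0.012], [0.5401, -0.2229, 0.012]] [ 0.5479 -0.182   0.012 ]
79.16383222460634 0.08331316795384489
[ 0.5473 -0.1827  0.012 ]
[np.float64(95.84406855232079), np.float64(96.77717092133935)]
now 11.2 [0.4512 0.0781 0.5584] yaw -12.12 q [-0.02 -0.13  1.58 -0.    1.69  0.19]
0.5012 0.7771 0.728 0.0001 0.0004 -0.0868 dist 0.353 deg 15.6 rows 5.6
```

```bash
python3 g.py .548 -.182 .36 5.5
```

```text
now 11.2 [0.4512 0.0781 0.5584] yaw -12.12 q [-0.02 -0.13  1.58 -0.    1.69  0.19]
0.4983 0.7794 0.6613 0.0001 0.0004 -0.0979 dist 0.341 deg 17.6 rows 5.5
```

```bash
python3 -m pendant '0.498 0.78 0.4 0 0 -0.098 -0.7; 0.498 0.78 0.4 0 0 -0.098 -0.7; 0.498 0.78 0.4 0 0 -0.098 -0.7; 0.498 0.78 0.4 0 0 -0.098 -0.7; 0.498 0.78 0.4 0 0 -0.098 -0.7; 0.498 0.78 0.661 0 0 -0.098 -0.7; 0.498 0.78 0.661 0 0 -0.098 -0.7; 0.498 0.78 0.661 0 0 -0.098 -0.7'; python3 g.py .548 -.182 .2065 5.5
```

```text
time: 12.2
eef_pos: [0.5477, -0.1812, 0.3596]
eef_rot: [[0.995, 0.097, -0.003], [0.097, -0.995, 0.002], [-0.003, -0.002, -1.0]]
wrist_force: [1.1, -0.4, -0.1]
gripper_width: 0.852
now 12.2 [ 0.5477 -0.1812  0.3596] yaw 5.58 q [-0.47  0.25  1.58 -0.    1.31 -0.57]
0.0023 0.0037 0.5104 -0.0006 0.0009 0.0005 dist 0.153 deg 0.2 rows 2.5
```

```bash
python3 -m pendant '0 0 0.2 0 0 0 -0.7; 0 0 0.4 0 0 0 -0.7; 0 0 0.48 0 0 0 -0.7; 0 0 0.51 0 0 0 -0.7; 0 0 0.51 0 0 0 -0.7; 0 0 0.51 0 0 0 -0.7'; python3 - <<'E'
from h import *
d=snap("side"); crop(d,"s8",(250,165,350,255),7)
E
```

```text
time: 12.95
eef_pos: [0.5494, -0.1814, 0.2104]
eef_rot: [[0.995, 0.098, 0.004], [0.098, -0.995, -0.002], [0.004, 0.003, -1.0]]
wrist_force: [-0.2, -0.0, 0.2]
gripper_width: 0.85
```

View pics/s8.png

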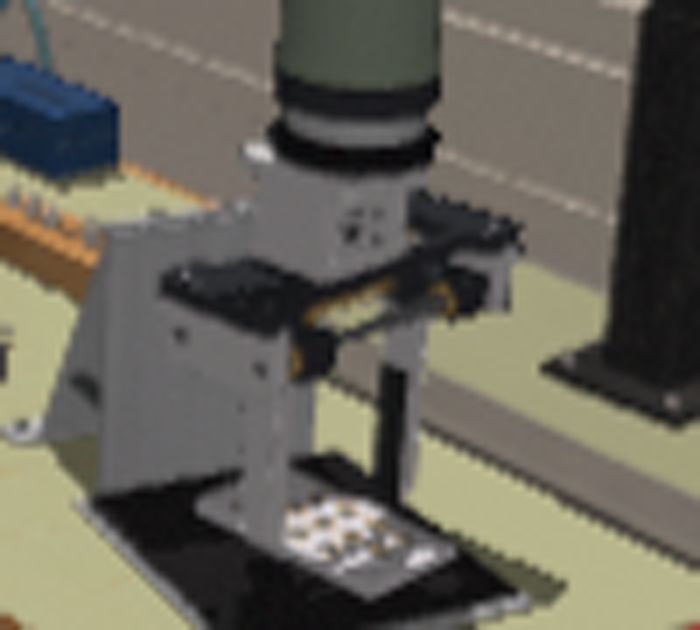

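```bash
python3 g.py .548 -.182 .206 5.5; python3 -m pendant '0 0 0 0 0 0 -0.7; 0 0 0 0 0 0 -0.7'
```

```text
now 13.0 [ 0.5492 -0.1814  0.2102] yaw 5.63 q [-0.47  0.44  1.68 -0.    1.02 -0.57]
-0.0043 0.0016 0.0139 0.0008 -0.0012 0.0007 dist 0.004 deg 0.3 rows 0.1
time: 13.25
eef_pos: [0.5483, -0.1811, 0.2085]
eef_rot: [[0.995, 0.098, 0.001], [0.098, -0.995, -0.0], [0.001, 0.001, -1.0]]
wrist_force: [-0.1, -0.7, -0.2]
gripper_width: 0.85
```

```bash
python3 -m pendant '0 0 0.007 0 0 0 -0.7; 0 0 0.007 0 0 0 -0.7; 0 0 0.007 0 0 0 -0.7; 0 0 0.007 0 0 0 0.6; 0 0 0.007 0 0 0 0.6; 0 0 0.007 0 0 0 0.6; 0 0 0.007 0 0 0 0.6; 0 0 0.007 0 0 0 0.6' 20;  python3 g.py .548 -.182 .40 5.5
```

```text
time: 14.25
eef_pos: [0.5481, -0.1809, 0.2057]
eef_rot: [[0.995, 0.098, -0.0], [0.098, -0.995, 0.0], [-0.0, -0.0, -1.0]]
wrist_force: [0.8, -0.4, -0.3]
gripper_width: 0.632
now 14.25 [ 0.5481 -0.1809  0.2057] yaw 5.62 q [-0.47  0.45  1.68  0.    1.01 -0.57]
-0.0007 0.0035 -0.6476 -0.0 0.0 0.0007 dist 0.194 deg 0.1 rows 3.1
```

```bash
python3 -m pendant '0 0 -0.2 0 0 0 0.6; 0 0 -0.4 0 0 0 0.6; 0 0 -0.6 0 0 0 0.6; 0 0 -0.8 0 0 0 0.6; 0 0 -1 0 0 0 0.6; 0 0 -1 0 0 0 0.6'; python3 g.py .47 .06 .575 -30
```

```text
time: 15.0
eef_pos: [0.5487, -0.1812, 0.5129]
eef_rot: [[0.995, 0.098, 0.012], [0.098, -0.995, -0.006], [0.011, 0.007, -1.0]]
wrist_force: [-0.9, -0.5, -1.0]
gripper_width: 0.632
now 15.0 [ 0.5487 -0.1812  0.5129] yaw 5.63 q [-0.47  0.15  1.39  0.    1.59 -0.57]
-0.1798 -0.8243 -0.215 0.0011 -0.0041 0.1979 dist 0.261 deg 35.6 rows 4.2
```

```bash
python3 -m pendant '-0.06 -0.2 -0.23 0 0 0.06 0.6; -0.18 -0.82 -0.23 0 0 0.198 0.6; -0.18 -0.82 -0.23 0 0 0.198 0.6; -0.18 -0.82 -0.23 0 0 0.198 0.6; -0.18 -0.82 -0.23 0 0 0.198 0.6; -0.18 -0.82 -0.23 0 0 0.198 0.6'; python3 g.py .437 .277 .50 -76.5
```

```text
time: 15.75
eef_pos: [0.4696, 0.0602, 0.5734]
eef_rot: [[0.868, -0.497, -0.002], [-0.497, -0.868, 0.0], [-0.002, 0.001, -1.0]]
wrist_force: [0.5, 0.2, -1.5]
gripper_width: 0.637
now 15.75 [0.4696 0.0602 0.5734] yaw -29.8 q [-0.06 -0.09  1.52 -0.    1.72  0.46]
-0.453 -0.5735 0.2448 0.0005 0.0004 0.2594 dist 0.231 deg 46.7 rows 4.4
```

```bash
python3 -m pendant '-0.453 -0.574 0 0 0 0.26 0.6; -0.453 -0.574 0 0 0 0.26 0.6; -0.453 -0.574 0 0 0 0.26 0.6; -0.453 -0.574 0 0 0 0.26 0.6; -0.453 -0.574 0.2 0 0 0.26 0.6; -0.453 -0.574 0.4 0 0 0.26 0.6; -0.453 -0.574 0.6 0 0 0.26 0.6; -0.453 -0.574 0.6 0 0 0.26 0.6'; python3 - <<'E'
from h import *
d=snap("side"); crop(d,"s9",(150,100,260,220),5)
d=snap("top"); crop(d,"t9",(120,140,240,260),5)
E
python3 g.py .437 .277 .26 -76.5
```

```text
time: 16.75
eef_pos: [0.4369, 0.2736, 0.3873]
eef_rot: [[0.227, -0.974, -0.015], [-0.974, -0.227, -0.007], [0.003, 0.016, -1.0]]
wrist_force: [0.8, -0.0, -0.2]
gripper_width: 0.638
now 16.85 [0.4397 0.2751 0.3952] yaw -76.89 q [ 0.39  0.1   1.69 -0.    1.36  1.73]
-0.0083 0.0073 0.4506 0.0 -0.0001 -0.0021 dist 0.135 deg 0.4 rows 2.2
```

View pics/s9.png

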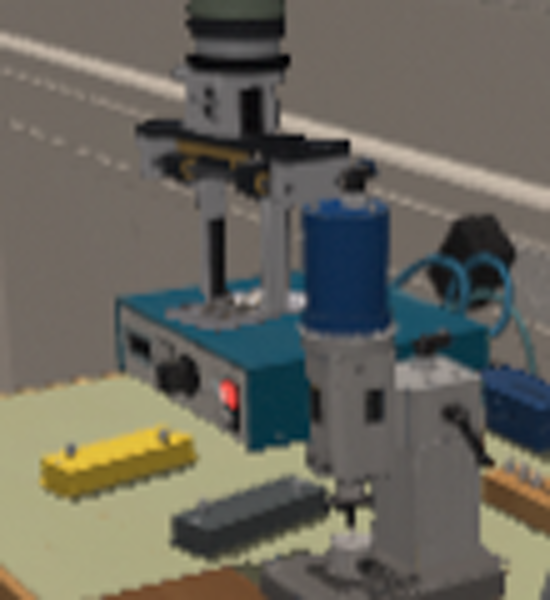

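View pics/t9.png

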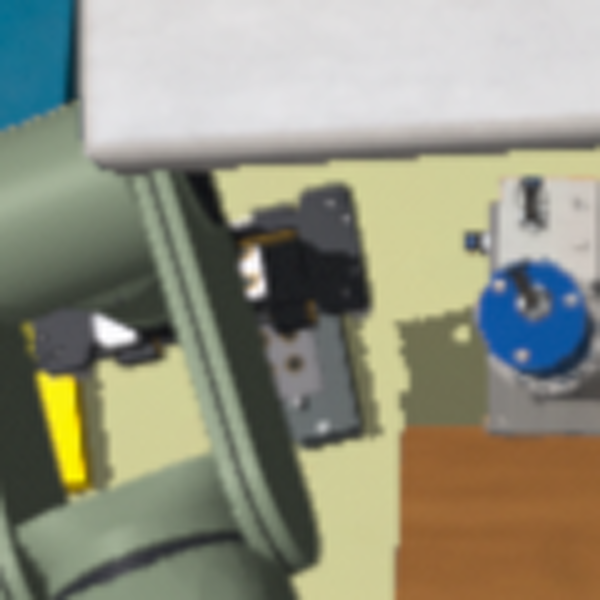

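```bash
python3 g.py .4385 .2777 .25 -76.5
```

```text
now 16.85 [0.4397 0.2751 0.3952] yaw -76.89 q [ 0.39  0.1   1.69 -0.    1.36  1.73]
-0.0094 0.0019 0.4839 0.0 -0.0001 -0.0021 dist 0.145 deg 0.4 rows 2.3
```

```bash
python3 -m pendant '-0.009 0.002 0.2 0 0 -0.002 0.6; -0.009 0.002 0.35 0 0 -0.002 0.6; -0.009 0.002 0.45 0 0 -0.002 0.6; -0.009 0.002 0.484 0 0 -0.002 0.6; -0.009 0.002 0.484 0 0 -0.002 0.6; -0.009 0.002 0.484 0 0 -0.002 0.6; -0.009 0.002 0.484 0 0 -0.002 0.6'; python3 - <<'E'
from h import *
d=snap("side"); crop(d,"s10",(160,140,250,220),8)
d=snap("top"); crop(d,"t10",(140,160,230,250),8)
E
python3 g.py .4385 .2777 .245 -76.5
```

```text
time: 17.73
eef_pos: [0.4384, 0.2785, 0.2513]
eef_rot: [[0.234, -0.972, 0.003], [-0.972, -0.234, 0.001], [-0.001, -0.003, -1.0]]
wrist_force: [0.2, 0.5, -0.4]
gripper_width: 0.633
now 17.825 [0.4379 0.2783 0.2506] yaw -76.46 q [ 0.4   0.27  1.81 -0.    1.05  1.73]
0.0025 -0.0013 0.0186 -0.0006 0.0001 0.0002 dist 0.006 deg 0.1 rows 0.1
```

View pics/s10.png

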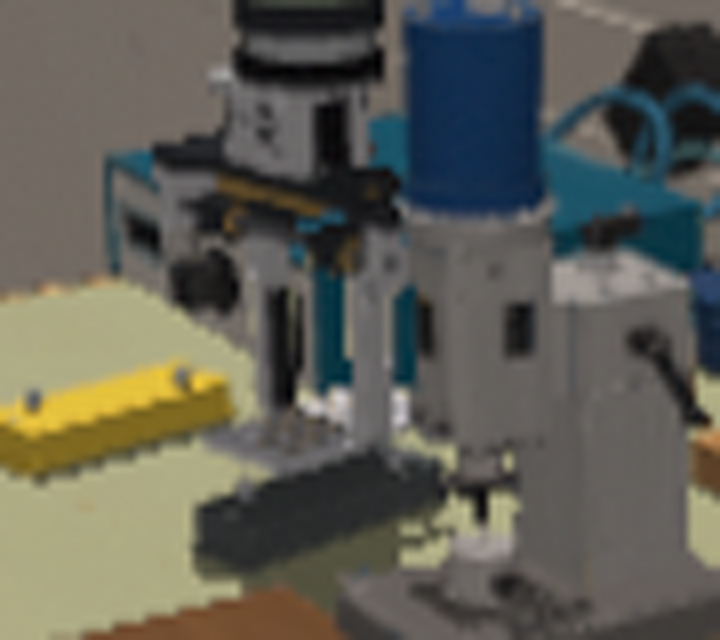

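View pics/t10.png

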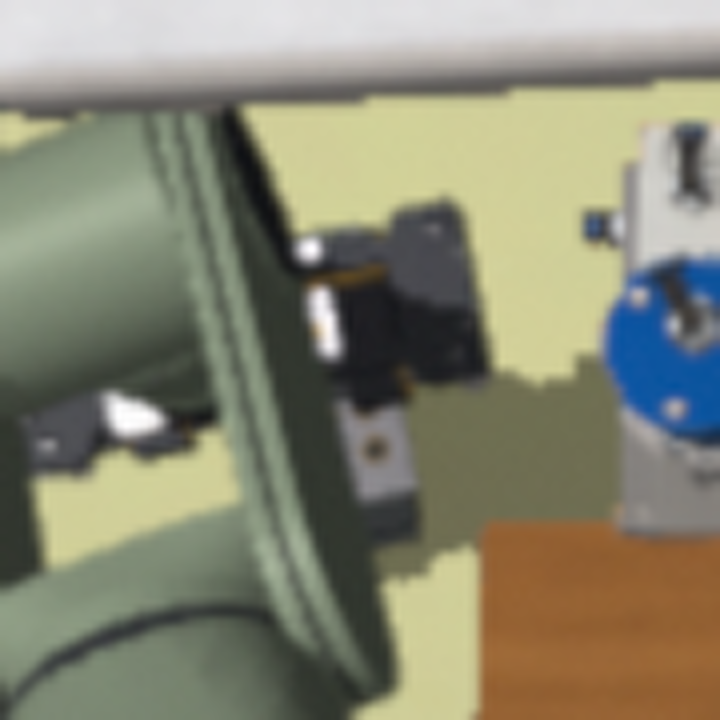

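```bash
python3 - <<'E'
from h import *
d=snap("top")
f=lambda p:np.array(p,float)/8+np.array((140,160))
u=np.array([np.cos(np.radians(13.5)),np.sin(np.radians(13.5))]); v=np.array([-u[1],u[0]])
P=bp(d,f([(416,494),(362,503)]),.0564)[:,:2]; B=bp(d,f([(419,533)]),.025)[:,:2]
print("plate corner",P.round(4), "-> centre if corner exact", (P[0]+.055*u+.030*v).round(4))
print("base corner",B.round(4),"-> centre",(B[0]+.065*u+.024*v).round(4))
w=P[1]-P[0]; print(np.degrees(np.arctan2(w[1],w[0]))-90)
E
```

```text
plate corner [[0.3896 0.235 ]
 [0.3855 0.2571]] -> centre if corner exact [0.436  0.2771]
base corner [[0.3754 0.239 ]] -> centre [0.433  0.2775]
10.41116516212908
```

The near end of the plate lines up with the base to within 2–3 mm, which is the measuring noise. I'll go down gently and feel for the pins.

```bash
python3 -m pendant '0 0.003 0.03 0 0 0 0.6; 0 0.003 0.05 0 0 0 0.6; 0 0.003 0.06 0 0 0 0.6; 0 0.003 0.067 0 0 0 0.6; 0 0.003 0.067 0 0 0 0.6; 0 0.003 0.067 0 0 0 0.6' 40; python3 g.py .4375 .2777 .2247 -76.5
```

```text
time: 18.62
eef_pos: [0.4369, 0.2784, 0.2296]
eef_rot: [[0.234, -0.972, 0.001], [-0.972, -0.234, 0.002], [-0.001, -0.001, -1.0]]
wrist_force: [0.9, 4.8, -1.6]
gripper_width: 0.629
now 18.625 [0.4369 0.2784 0.2296] yaw -76.49 q [0.4  0.31 1.82 0.   1.01 1.73]
0.0029 -0.0015 0.0162 -0.0004 0.0004 0.0001 dist 0.005 deg 0.1 rows 0.1
```

No vertical force at z = 0.2296, 6 mm below pin-top height, so the pins appear to be in the holes. There is a 5 N side force toward +y, so I'll ease that way and keep lowering.

```bash
python3 -m pendant '-0.003 0 0.005 0 0 0 0.6; -0.003 0 0.01 0 0 0 0.6; -0.003 0 0.016 0 0 0 0.6; -0.003 0 0.016 0 0 0 0.6; -0.003 0 0.016 0 0 0 0.6'; python3 - <<'E'
from h import *
d=snap("side"); crop(d,"s11",(160,140,250,220),8)
E
```

```text
time: 19.25
eef_pos: [0.4367, 0.2789, 0.2247]
eef_rot: [[0.234, -0.972, 0.001], [-0.972, -0.234, 0.0], [-0.0, -0.001, -1.0]]
wrist_force: [1.4, 4.8, -0.7]
gripper_width: 0.629
```

View pics/s11.png

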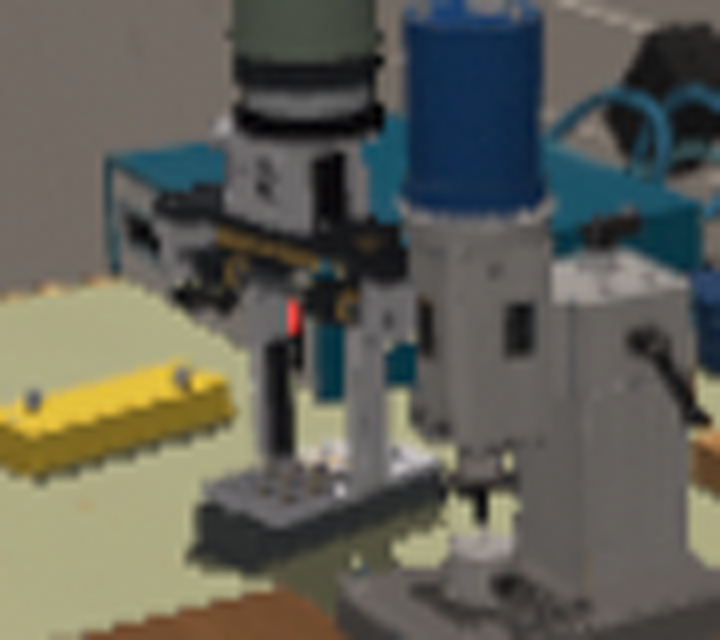

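The plate sits flat on the dark base at seated height (side crop (325,485)). Releasing and withdrawing straight up.

```bash
python3 -m pendant '0 0 0 0 0 0 -0.6; 0 0 0 0 0 0 -0.6; 0 0 0 0 0 0 -0.6; 0 0 -0.02 0 0 0 -0.6; 0 0 -0.1 0 0 0 -0.6; 0 0 -0.3 0 0 0 -0.6; 0 0 -0.5 0 0 0 -0.6; 0 0 -0.6 0 0 0 -0.6'; python3 g.py .28 .45 .42 -76.5
```

```text
time: 20.3
eef_pos: [0.437, 0.279, 0.4094]
eef_rot: [[0.234, -0.972, 0.006], [-0.972, -0.234, 0.002], [-0.001, -0.007, -1.0]]
wrist_force: [0.2, -0.5, -0.1]
gripper_width: 0.798
now 20.3 [0.437  0.279  0.4094] yaw -76.45 q [ 0.4   0.08  1.68 -0.    1.38  1.74]
-0.6768 0.375 -0.0374 -0.0021 0.0003 0.0003 dist 0.232 deg 0.4 rows 3.7
```

```bash
python3 -m pendant '-0.677 0.375 -0.04 0 0 0 -0.6; -0.677 0.375 -0.04 0 0 0 -0.6; -0.677 0.375 -0.04 0 0 0 -0.6; -0.677 0.375 -0.04 0 0 0 -0.6; -0.9 0.7 -0.04 0 0 0 -0.6; -0.9 0.7 -0.04 0 0 0 -0.6; -0.9 0.7 -0.04 0 0 0 -0.6'; python3 - <<'E'
from h import *
for n in ("side","top"):
    d=snap(n,n+"12f"); crop(d,n[0]+"12",(160,150,250,220) if n=="side" else (140,160,230,250),8)
    for r in optics.regions_of(n,"carrier")[:2]: print(n,round(r["conf"],2),{k:np.round(v,1).tolist() for k,v in rect(d,r["pixels"],.031).items()})
    T=d["extrinsics"]
    for q in("carrier","base"):
      for r in optics.tip_of(n,q)[:2]: print(n,q,round(r["conf"],2),(T[:3,:3]@np.array(r["at"])+T[:3,3]).round(3))
E
```

```text
time: 21.18
eef_pos: [0.1658, 0.4928, 0.417]
eef_rot: [[0.24, -0.971, -0.0], [-0.971, -0.24, 0.0], [-0.0, 0.0, -1.0]]
wrist_force: [0.1, -1.0, -0.2]
gripper_width: 0.8
side 0.74 {'mid': [432.7, 269.8], 'size': [114.6, 67.3], 'ang': 12.8, 'cen': [429.4, 268.6], 'pca': 14.4, 'n': 166}
side carrier 0.47 [0.441 0.278 0.032]
side base 0.8 [ 0.403  0.458 -0.002]
side base 0.65 [0.44 0.28 0.  ]
top 0.83 {'mid': [438.3, 277.2], 'size': [112.1, 66.5], 'ang': 12.0, 'cen': [436.8, 277.8], 'pca': 14.3, 'n': 619}
top carrier 0.75 [ 0.607 -0.387  0.002]
top carrier 0.56 [0.435 0.278 0.026]
top base 0.58 [0.402 0.459 0.002]
```

View pics/s12.png

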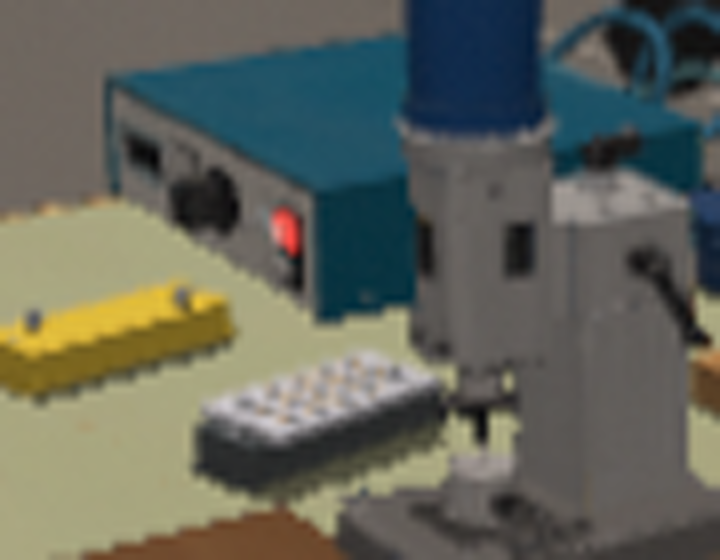

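View pics/t12.png

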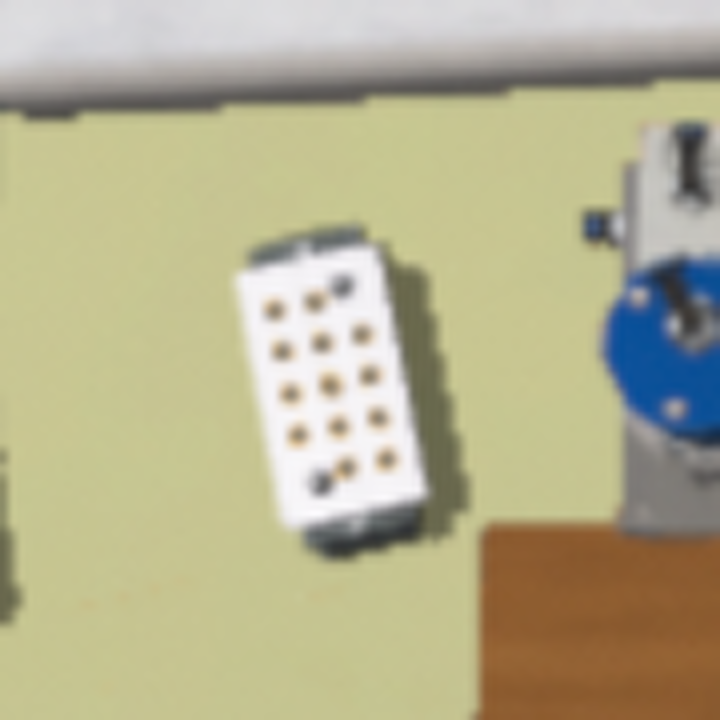

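View pics/top12f.png

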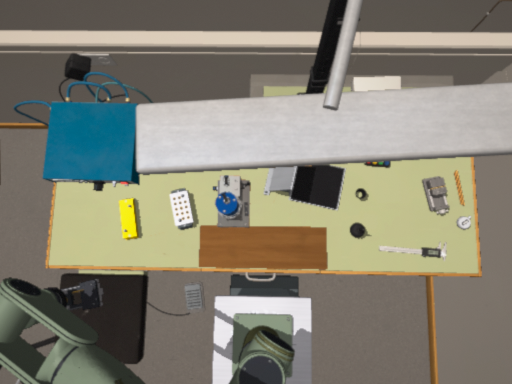

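Both holes show the pins (top crop (342,286) and (320,483)). The plate lies pockets up, parallel to the base and centred between its ends. The bystanders stand where they were, and the arm is clear and at rest.

```bash
python3 - <<'E'
from rig import robot
print(robot.hand_in(), robot.read_state()["time"])
E
```

```text
the job is handed in; nothing more can be done
the job is handed in; nothing more can be done
```

The carrier plate is on the dark locating base, pockets up, with both pins through its holes, and the job is handed in. The last reading before handing in was about 21 s of the 62 s limit. No verdict is reported, so this rests on my own checks.

**What I did:** I gripped the plate by its long sides and held it level across the ramp edge, about 27 mm out and 45 mm up. I let go and it tipped over by itself, landing pockets up on the apron. I then picked it up again, carried it over the press and lowered it onto the pins. It went on without any searching about.

**Last checks:**
- **Height:** the tool stopped at 0.2247 m, exactly the height worked out for a seated plate, with almost no vertical force.
- **Position:** in the top view the plate's middle is at about (0.437, 0.278), which is also where I measured the base's middle. Its angle is 12–14°, against about 13.5° for the base.
- **Surroundings:** the loupe and the blower look unmoved, and so does the part of the oil block not hidden by the overhead beam. The beam hides the punch block in the top view, so I didn't check it at the end, but I never went near it.

**What failed or disagreed:**
- The first grip closed on top of the plate, because I shut the fingers before the arm had finished descending. I lifted, reopened and gripped properly.
- A side force of about 5 N stayed on the wrist while the plate was seating; it was gone after release.
- The side camera read about 4 mm off the top camera, and up to about 12 mm at the base, so I relied on the top camera.
- One network reported a "carrier" at the oil block's position, which I took as a false detection.

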